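# Open the filter cover of the vacuum control unit

## Task

The air filter in the white vacuum control unit on the bench is due for inspection: press the grey snap tab on top of the unit all the way in, so that it stays in, then push the released filter cover along its rails off its seat until the filter opening is completely uncovered, leaving the cover lying flat on the unit's ledge. Only press and push with the fingertips; do not lift or carry the cover, and leave the other things on the bench where they stand.

Things in the scene. Friction and masses are not known exactly. Their poses are not given: they have to be found in the camera images.
- unit: White vacuum control unit, fixed to the bench: a flat box 200 (x) x 300 (y) x 80 (z) mm, its flat deck (top) 80 mm above the bench. Origin at the centre of its underside; z up; its y axis is the direction in which the cover slides off.
- seat (a point): Centre of the filter opening, at deck height (x 0, y -75 mm in the unit's frame; same axes). The opening is 70 (x) x 80 (y) mm, a pleated filter about 12 mm down in it. Rails stand on both sides (x +-46.5..54.5, y -50..45 mm from here), 16 mm above the deck; their lips reach over the cover's side edges (in to x +-40), so the seated cover can only slide along y.
- ledge (a point): Centre of the ledge, at deck height (x 0, y 50 mm in the unit's frame; same axes). Open flat deck with low guides on both sides (10 mm high, at x +-48.5..54.5, y -55..76 mm from here) and a stop bar 14 mm high across its end, its near face 70 mm from here along +y.
- tab (a joint): Travel of the snap tab, m: 0 = out (locked), 0.009 = fully in, at its stop. It goes straight down, needs about 6 N, stays where it is left (no return spring), starts at 0 to 0.0015. Its tongue, 12 mm wide, crosses the cover's path just ahead of its leading edge, 7 mm above the deck when out, 2 mm below it when in; the cover is free beyond about 0.0075.
- tab_top (a point): Centre of the top face of the grey snap tab, a square pad 30 x 30 mm beside the rail, at x -77, y -17.5 mm in the unit's frame; 26 mm above the deck when out and 17 mm when in. It moves with the tab.
- cover: White filter cover, loose: plate 90 (x) x 100 (y) x 10 (z) mm, 0.13-0.25 kg, with an upright rib across its middle, 60 (x) x 8 (y) mm, rising 25 mm above the plate. Origin: centre of the plate's underside; axes as the unit's. Starts on the deck, y -75..-79 mm in the unit's frame; opening uncovered beyond y +15, end stop at y +70. Once free, 1 to 2 N on rib or rear edge slides it.
- jar: Bystander: clear capped specimen jar, 50 mm across, 65 mm tall, on the bench; origin at the centre of its underside.
- flange: Bystander: stainless steel pipe flange stub, 55 mm across the foot, 45 mm tall, on the bench; origin at the centre of its underside.
- screwdriver: Bystander: screwdriver, 160 mm long, lying on the bench.
There are look-alikes about, which are no part of the job. What is shaped like the cover but blue is not meant.

How it is judged (in metres and radians):
On the way, in this order (a step that is already met when the one before it is completed fails the run):
1. the tab is pressed in while the cover is still on its seat (value of joint tab above 0.0075 m and y of cover in the frame of unit below -0.06 m), for 0.1 s.
2. the cover is pushed clear of the filter opening (y of cover in the frame of unit above 0.014 m), for 0.1 s.
At the end, for the whole second after the job is handed in: The tab is in (beyond 7.5 mm), and the cover lies at rest on the unit's ledge, flat (within 0.05 rad and 4 mm of the deck), between the guides, with its rear edge past the opening (its origin beyond y +14 mm in the unit's frame) (value of joint tab above 0.0075 m and y of cover in the frame of unit between 0.014 and 0.08 m and x of cover in the frame of unit between -0.012 and 0.012 m and z of cover in the frame of unit between 0.077 and 0.084 m and angle between cover's own z axis and vertical below 0.05 rad and linear speed of cover below 0.01 m/s); the robot touches nothing.
It fails at once if the cover is lifted or tipped up (more than 10 mm or 0.2 rad) (z of cover in the frame of unit above 0.09 m or angle between cover's own z axis and vertical above 0.2 rad).
It fails at once if a bystander is moved more than 15 mm (distance of any of jar, flange, screwdriver from where it was at the start of the episode above 0.015 m).
It also fails if it takes over 40 s, if anything falls off the work surface, if the arm or the gripper's body presses on something with over 40 N, if the wrist force passes 120 N, or if a joint passes its speed limit or range.

## Robot

A 6-joint arm with a two-finger parallel gripper is mounted at the origin on the work surface. World frame = base frame: x ahead of the robot, y to its left, z up, the work surface at z = 0. Lengths are in mm, angles in degrees, forces in N, time in s.
With the tool pointing down it reaches from about 400 to 825 mm from the base axis. Payload 7 kg.
Tool frame: the origin (TCP) lies on the mounting face of the last link; the fingertips stand 173 mm ahead of it and the grasp point (between the pads) lies 155 mm ahead of it; y points along the fingers, x is the direction in which the jaws open and shut, and the axes are right-handed (so a half turn about y gives the same grasp; the last joint's range is limited). The gripper opens to 85 mm and grips with 20 to 120 N. Pads are 22 mm wide; open, the fingers measure 114 mm over their backs; the gripper's body (76 mm by 85 mm) begins 54 mm behind the grasp point. The pads swing forward as they close: fully open they stand 13 mm farther back than shut.
Start: joints at [-51.56, 20.546, 0.682, 0, -70.136, -16.507], TCP at [252.098, -626.133, 404.702] pointing down, gripper open.
Joint ranges: [-176.03, 176.03], [-82.01, 121.73], [-58.28, 71.71], [-173.87, 95.51], [-174.79, -0.11], [-173.66, 173.66]. Speed limits (degrees/s): [136.94, 136.94, 172.46, 180, 180, 180].

## Interface

Orientations are given as a 3x3 rotation matrix whose columns are the frame's x, y, z axes.
In Python, from rig import * gives the robot as it stands. The module is installed in compiled form; this text tells all that it offers.
- The arm moves only by the tool play_rows, never from a script. Its argument "deltas" is a list of rows, each an object with "translation": the shift along the tool's x, y, z each as a share of 0.2 m, from -1 to 1, a list of three; "turn": the turn about the tool's y as a share of pi rad, from -1 to 1; "claw": the gripper's target within -1 to 1 (fully open at 1, half-way at 0, shut at -1). In form: [{"translation": [dx, dy, dz], "turn": turn, "claw": claw}, ...]. A call has 1 to 20 rows; each row shifts and turns the commanded pose from where the row before left it, along the tool's axes as they then stand; what a row does not reach is not made up. A row lasts 1/8 s, in which the tool goes at most 62.5 mm and 10.7 degrees, less where a joint would pass 70% of its speed; a pose out of reach is approached as far as the arm can. A call with a number of a shift or a turn outside -1 to 1 is refused whole. A call with a gripper value outside its range is refused whole. The fingers move at their own pace and stop on an object; the grip force is fixed at half the most. Time passes only in rows, so rows that do not move let the fingers close. It gives the time, the measured TCP pose, the force and the opening at its end, in the units of the state.
- read_state(): the state, without advancing time (a new reading comes with each control period).
- capture(name): name is "side" or "top"; returns (picture, depth): 480x640x3 uint8, red, green, blue; 480x640 float32, mm along the optical axis (not along the pixel's ray), 0 where there is no reading.
- get_calibration(name): a dict with "vfov" (degrees; the focal length in pixels is half the picture's height over the tangent of half this angle, whatever the lens; pixels are square), "cx", "cy" (the principal point, pixels), "distortion" ([k1, k2, p1, p2, k3] as OpenCV has them; the pictures are not rectified), "world_to_cam" (4x4, takes a point from world to camera coordinates). Camera axes: x right, y down, z forward; pixel columns grow to the right and rows downward; lengths in mm; the calibration is good to about 2 mm. A picture is of the moment at which its call begins. get_calibration takes no time and is no camera call.
- sign_off(): hands the job in, once; it reports no verdict.
The state is a dict: "t": time; "q": joint angles; "qd": joint speeds; "tau": joint torques, N m; "position": TCP position; "tcp_rot": TCP orientation; "ft_force": force on the tool from outside, world axes, zero at the start; "ft_torque": the same for the moment, N m; "gripper_width": finger opening in mm.
Only numpy, scipy, OpenCV 4.12 (cv2) and the standard library are available. Lean on these libraries where they do the work, as an engineer would, in place of code of your own. Each camera call takes 0.05 s, during which the arm holds its last target.

## Working session

There is one attempt and no reset: what is moved stays moved. The work goes in short steps, Python scripts to look and compute and a tool call to move; the robot and the scene stay as the last step left them, time stands still between calls to the robot, and variables do not carry over. Pictures are saved under pics/ and viewed, and the job is handed in when it is done.

Besides the shell and the picture viewer there is one more tool, called after "Call:" as a command line: name --argument value ..., lists and objects as JSON in quotes. play_rows: Moves the arm, as the interface text tells. Its arguments: {"type":"object","properties":{"deltas":{"type":"array","items":{"type":"object","properties":{"translation":{"type":"array","items":{"type":"number","minimum":-1,"maximum":1}},"turn":{"type":"number","minimum":-1,"maximum":1},"claw":{"type":"number"}}}}},"required":["deltas"]}

```bash
mkdir -p pics; python3 - <<'E'
from rig import *
import cv2,numpy as np
s=read_state(); print(s)
for n in("top","side"):
    p,d=capture(n); cv2.imwrite(f"pics/{n}0.png",cv2.cvtColor(p,cv2.COLOR_RGB2BGR)); np.save(f"pics/{n}0.npy",d)
    print(n,get_calibration(n))
E
```

```text
{'t': 0.0, 'q': array([-5.15619520e+01,  2.05926267e+01,  6.33409039e-01, -1.90209884e-02,
       -7.01364782e+01, -1.65060815e+01]), 'qd': array([-0.03012897, -0.03183141, -0.07208972, -0.01762014, -0.13239808,
       -0.02077357]), 'tau': array([-8.61532935e-04, -5.83325815e+01,  2.93420094e+01,  6.93680540e+00,
       -5.89585470e-03,  1.48302200e-05]), 'position': array([ 252.03121417, -625.97519267,  403.75067608]), 'tcp_rot': array([[-3.73399833e-01, -7.93741813e-04, -9.27670165e-01],
       [ 9.27668965e-01,  1.50232969e-03, -3.73400636e-01],
       [ 1.69005013e-03, -9.99998556e-01,  1.75359990e-04]]), 'ft_force': array([-0.61696448,  0.59742456,  0.14652533]), 'ft_torque': array([-0.00448497,  0.01724664, -0.03561696]), 'gripper_width': 85.50381550508875}
top {'vfov': 43.34654696967216, 'cx': 327.2197120327235, 'cy': 241.2631959541883, 'distortion': array([-0.18868765,  0.        ,  0.        ,  0.        ,  0.        ]), 'world_to_cam': array([[ 1.79486839e-02, -9.99710835e-01, -1.60028757e-02,
         8.79401092e+00],
       [-9.93920383e-01, -1.61012254e-02, -1.08917506e-01,
         6.36451979e+02],
       [ 1.08628345e-01,  1.78605102e-02, -9.93921971e-01,
         1.21334780e+03],
       [ 0.00000000e+00,  0.00000000e+00,  0.00000000e+00,
         1.00000000e+00]])}
side {'vfov': 44.561119514277586, 'cx': 316.8933404030199, 'cy': 239.3224950025456, 'distortion': array([0.01487867, 0.        , 0.        , 0.        , 0.        ]), 'world_to_cam': array([[-9.76920496e-01, -2.12620330e-01,  2.04679940e-02,
         6.06636324e+02],
       [-1.61690878e-01,  6.73479629e-01, -7.21305240e-01,
         1.39950975e+02],
       [ 1.39579381e-01, -7.07967361e-01, -6.92314821e-01,
         1.20681050e+03],
       [ 0.00000000e+00,  0.00000000e+00,  0.00000000e+00,
         1.00000000e+00]])}
```

View pics/top0.png

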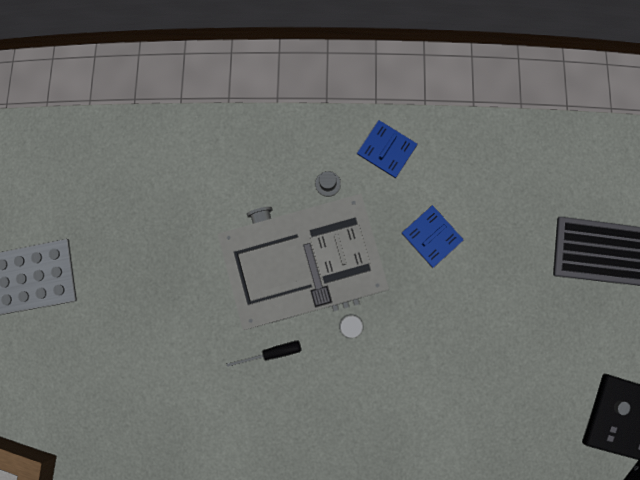

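View pics/side0.png

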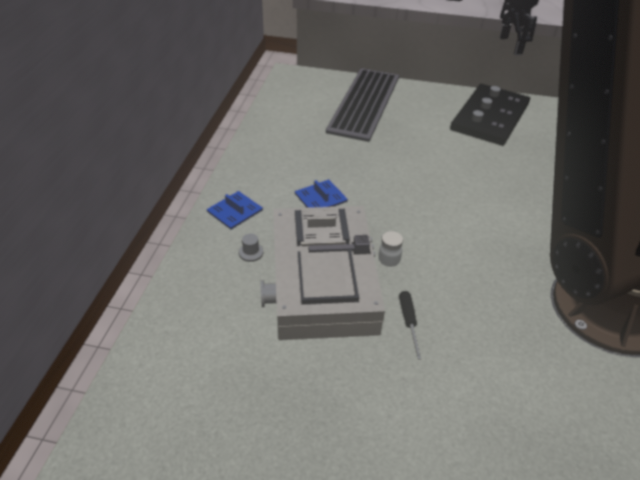

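```bash
cat > h.py <<'E'
from rig import *
import cv2,numpy as np
def cal(n):
    c=get_calibration(n); f=240/np.tan(np.radians(c['vfov']/2))
    return np.array([[f,0,c['cx']],[0,f,c['cy']],[0,0,1]]),np.array(c['distortion']),np.array(c['world_to_cam'])
def ray(n,uv,z):
    K,D,T=cal(n); q=cv2.undistortPoints(np.array(uv,float).reshape(-1,1,2),K,D)[:,0]
    R=T[:3,:3];o=-R.T@T[:3,3]; r=np.c_[q,np.ones(len(q))]@R
    return o+r*((z-o[2])/r[:,2])[:,None]
def cloud(n,d):
    K,D,T=cal(n); v,u=np.mgrid[0:480,0:640]
    q=cv2.undistortPoints(np.stack([u,v],-1).reshape(-1,1,2).astype(float),K,D)[:,0]
    P=np.c_[q,np.ones(len(q))]*d.reshape(-1,1); R=T[:3,:3]
    return ((P-T[:3,3])@R).reshape(480,640,3)
def proj(n,P):
    K,D,T=cal(n); return cv2.projectPoints(np.array(P,float).reshape(-1,3),cv2.Rodrigues(T[:3,:3])[0],T[:3,3],K,D)[0][:,0]
def crop(n,p,x0,y0,w,h,s,out):
    cv2.imwrite(out,cv2.cvtColor(cv2.resize(p[y0:y0+h,x0:x0+w],None,fx=s,fy=s,interpolation=cv2.INTER_CUBIC),cv2.COLOR_RGB2BGR))
E
python3 - <<'E'
from h import *
p=cv2.cvtColor(cv2.imread("pics/top0.png"),cv2.COLOR_BGR2RGB)
crop("top",p,215,180,200,150,4,"pics/c1.png")
d=np.load("pics/top0.npy"); C=cloud("top",d)
for uv in [(300,273),(342,235),(321,297),(200,330),(328,182),(351,326),(245,235),(370,210)]: print(uv,C[uv[1],uv[0]].round(1))
Z=C[...,2]; m=((Z>74)&(Z<86)&(d>0)).astype(np.uint8)
m=cv2.morphologyEx(m,cv2.MORPH_OPEN,np.ones((3,3)))
X=C[m>0][:,:2]; X=X[(abs(X[:,0]-620)<220)&(abs(X[:,1])<250)]
print(len(X),cv2.minAreaRect(X.astype(np.float32)), np.median(Z[m>0]))
E
```

```text
(300, 273) [567.2  71.8  78.1]
(342, 235) [643.1 -10.3  90. ]
(321, 297) [519.9  28.5 104.2]
(200, 330) [445.8 288.2  -4.5]
(328, 182) [758.9  20.1  44.8]
(351, 326) [463.7 -31.4  62. ]
(245, 235) [641.4 184.2  78.4]
(370, 210) [709.7 -70.3  -5.8]
10849 ((590.5309448242188, 68.39852905273438), (201.11300659179688, 302.2679138183594), 16.530540466308594) 80.29117622192354
```

View pics/c1.png

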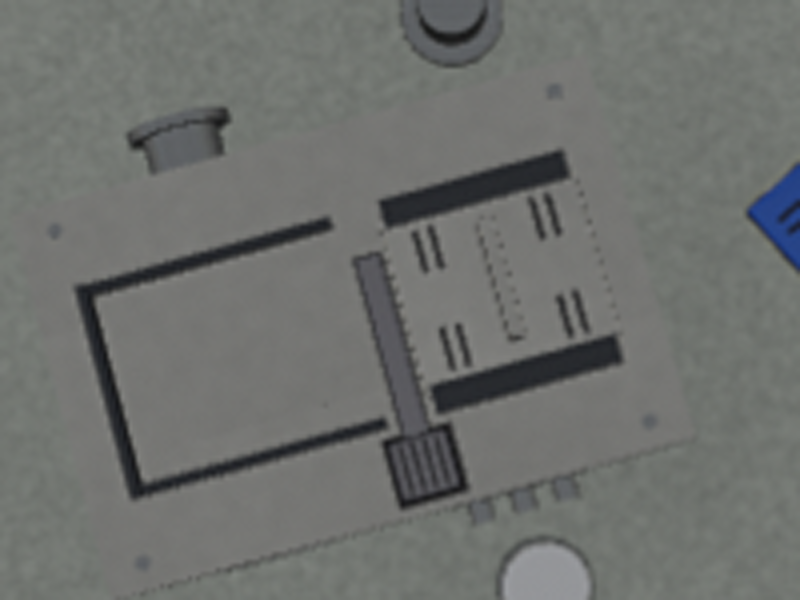

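```bash
cat >> h.py <<'E'
A=np.radians(16.5); UX=np.array([np.cos(A),np.sin(A)]); UY=np.array([-np.sin(A),np.cos(A)]); UC=np.array([590.5,68.4])
def U(x,y,z=80): return np.r_[UC+x*UX+y*UY,z]
E
python3 - <<'E'
from h import *
for n,(x0,y0) in dict(top=(215,180),side=(230,190)).items():
    p=cv2.imread(f"pics/{n}0.png"); s=4
    p=cv2.resize(p[y0:y0+150,x0:x0+200],None,fx=s,fy=s,interpolation=cv2.INTER_CUBIC)
    def poly(P,c):
        q=((proj(n,P)-[x0,y0]+.5)*s); cv2.polylines(p,[q.astype(np.int32)],True,c,1)
    poly([U(a*100,b*150) for a,b in((1,1),(1,-1),(-1,-1),(-1,1))],(0,0,255))
    poly([U(-77+a*15,-17.5+b*15,106) for a,b in((1,1),(1,-1),(-1,-1),(-1,1))],(0,255,0))
    poly([U(a*30,-77+b*4,115) for a,b in((1,1),(1,-1),(-1,-1),(-1,1))],(255,0,255))
    poly([U(a*45,-77+b*50,90) for a,b in((1,1),(1,-1),(-1,-1),(-1,1))],(255,255,0))
    for sg in(1,-1): poly([U(sg*a,b,96) for a,b in((40,-125),(54.5,-125),(54.5,-30),(40,-30))],(0,200,255))
    cv2.imwrite(f"pics/o_{n}.png",p)
print("tab",U(-77,-17.5),"rear",U(0,-100))
E
```

```text
tab [521.64114895  29.7514731   80.        ] rear [618.90153447 -27.48197349  80.        ]
```

View pics/o_top.png

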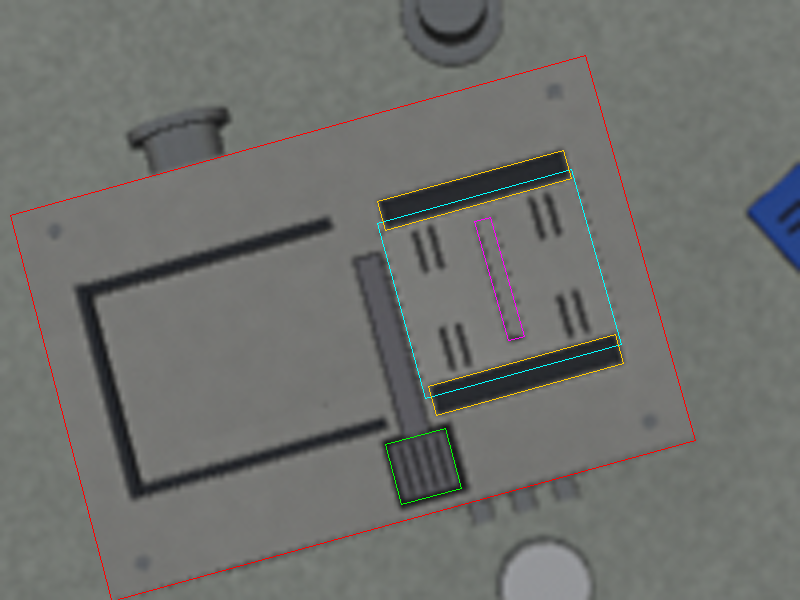

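View pics/o_side.png

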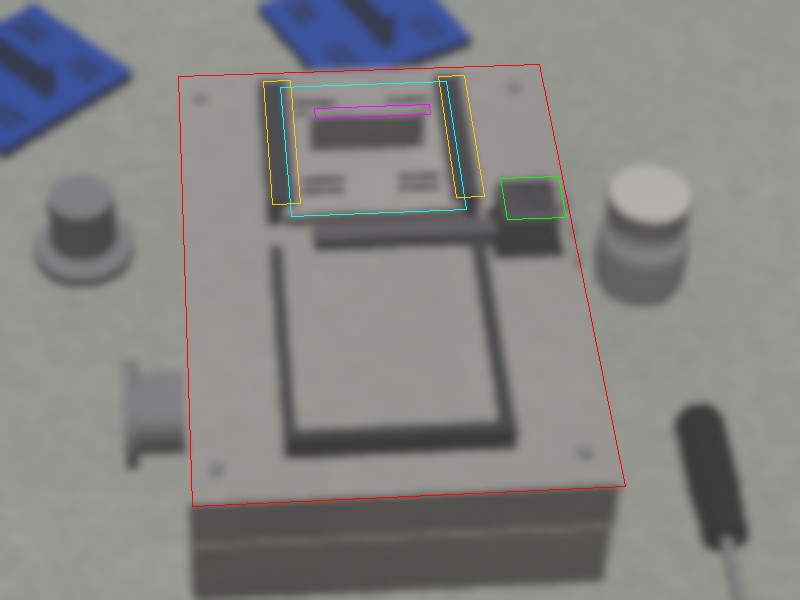

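Call:
play_rows --deltas '[{"translation": [0,0,0],"turn": -0.0522,"claw": -1},{"translation": [0,0,0],"turn": -0.0522,"claw": -1},{"translation": [0,0,0],"turn": -0.0522,"claw": -1},{"translation": [0,0,0],"turn": -0.0522,"claw": -1},{"translation": [0,0,0],"turn": -0.0522,"claw": -1},{"translation": [0,0,0],"turn": -0.0522,"claw": -1},{"translation": [0,0,0],"turn": -0.0522,"claw": -1},{"translation": [0,0,0],"turn": -0.0522,"claw": -1},{"translation": [0,0,0],"turn": -0.0522,"claw": -1},{"translation": [0,0,0],"turn": 0,"claw": -1},{"translation": [0,0,0],"turn": 0,"claw": -1}]'

```text
t: 1.48
position: [252.1, -626.1, 404.4]
tcp_rot: [[-0.96, -0.0, 0.281], [-0.281, 0.0, -0.96], [0.0, -1.0, -0.0]]
ft_force: [-0.7, -0.1, 0.2]
gripper_width: -0.0
```

```bash
cat >> h.py <<'E'
def togo(x,y,ztip):
    s=read_state(); R=s['tcp_rot']; d=R.T@(U(x,y,ztip+173)-s['position'])
    print('t',s['t'],'yaw',np.degrees(np.arctan2(R[1,0],R[0,0])),'pos',s['position'].round(1),'F',s['ft_force'].round(1),'w',round(s['gripper_width'],1))
    q=s['position'][:2]-UC; print('unit xy',(q@UX).round(1),(q@UY).round(1),'tip z',(s['position'][2]-173).round(1),'down axis',R[:,1].round(4)); print('togo mm',d.round(1),'share',(d/200).round(4))
E
python3 -c "
from h import *
togo(-77,-17.5,130)"
```

```text
t 1.475 yaw -163.70930202724662 pos [ 252.1 -626.1  404.4] F [-0.7 -0.1  0.2] w -0.0
unit xy -521.7 -569.8 tip z 231.4 down axis [-2.e-04  4.e-04 -1.e+00]
togo mm [-442.7  101.7 -553.8] share [-2.2135  0.5083 -2.7692]
```

Call:
play_rows --deltas '[{"translation": [-0.123,0.028,-0.1538],"turn": 0,"claw": -1},{"translation": [-0.123,0.028,-0.1538],"turn": 0,"claw": -1},{"translation": [-0.123,0.028,-0.1538],"turn": 0,"claw": -1},{"translation": [-0.123,0.028,-0.1538],"turn": 0,"claw": -1},{"translation": [-0.123,0.028,-0.1538],"turn": 0,"claw": -1},{"translation": [-0.123,0.028,-0.1538],"turn": 0,"claw": -1},{"translation": [-0.123,0.028,-0.1538],"turn": 0,"claw": -1},{"translation": [-0.123,0.028,-0.1538],"turn": 0,"claw": -1},{"translation": [-0.123,0.028,-0.1538],"turn": 0,"claw": -1},{"translation": [-0.123,0.028,-0.1538],"turn": 0,"claw": -1},{"translation": [-0.123,0.028,-0.1538],"turn": 0,"claw": -1},{"translation": [-0.123,0.028,-0.1538],"turn": 0,"claw": -1},{"translation": [-0.123,0.028,-0.1538],"turn": 0,"claw": -1},{"translation": [-0.123,0.028,-0.1538],"turn": 0,"claw": -1},{"translation": [-0.123,0.028,-0.1538],"turn": 0,"claw": -1},{"translation": [-0.123,0.028,-0.1538],"turn": 0,"claw": -1},{"translation": [-0.123,0.028,-0.1538],"turn": 0,"claw": -1},{"translation": [-0.123,0.028,-0.1538],"turn": 0,"claw": -1},{"translation": [0,0,0],"turn": 0,"claw": -1},{"translation": [0,0,0],"turn": 0,"claw": -1}]'

```text
t: 3.98
position: [519.2, 30.5, 303.8]
tcp_rot: [[-0.959, -0.001, 0.283], [-0.283, -0.0, -0.959], [0.001, -1.0, -0.0]]
ft_force: [-0.4, -0.9, 0.3]
gripper_width: -0.2
```

```bash
python3 -c "
from h import *
togo(-77,-17.5,110)
for n,x,y in(('top',215,180),('side',230,190)):
  p,d=capture(n); crop(n,p,x,y,200,150,4,'pics/a_'+n+'.png')
print('tip px side',proj('side',[U(-77,-17.5,130)])) "
```

```text
t 3.975 yaw -163.56716619049095 pos [519.2  30.5 303.8] F [-0.4 -0.9  0.3] w -0.2
unit xy -79.1 -16.1 tip z 130.8 down axis [-5.e-04 -1.e-04 -1.e+00]
togo mm [-2.1 20.8  1.4] share [-0.0106  0.1038  0.007 ]
tip px side [[363.69998597 230.23567207]]
```

View pics/a_side.png

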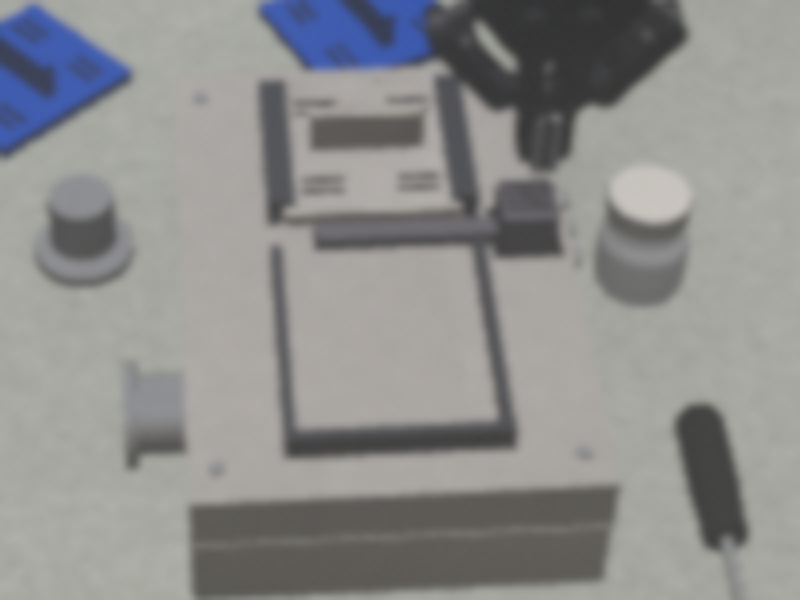

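View pics/a_top.png

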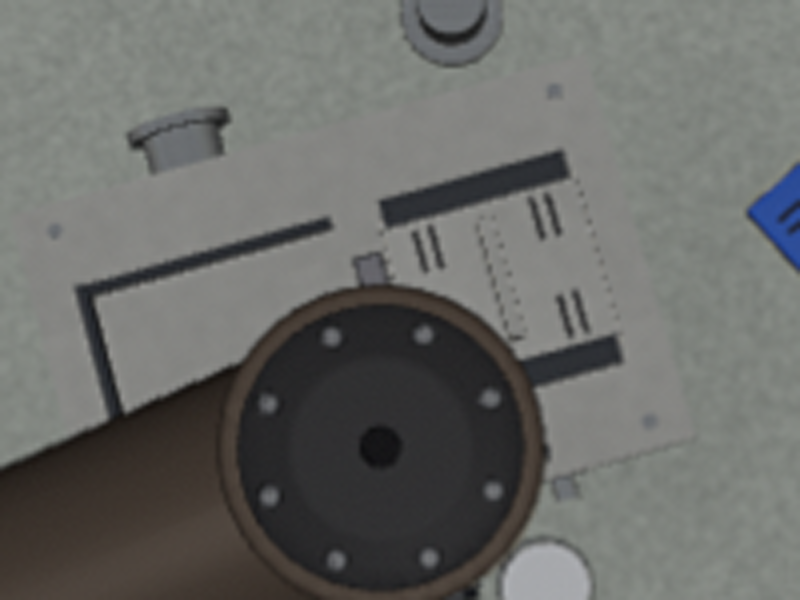

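Call:
play_rows --deltas '[{"translation": [-0.02,0.05,0.005],"turn": 0,"claw": -1},{"translation": [0,0.05,0],"turn": 0,"claw": -1},{"translation": [0,0.02,0],"turn": 0,"claw": -1},{"translation": [0,0.02,0],"turn": 0,"claw": -1},{"translation": [0,0,0],"turn": 0,"claw": -1},{"translation": [0,0,0],"turn": 0,"claw": -1}]'

```text
t: 4.82
position: [523.7, 30.7, 275.9]
tcp_rot: [[-0.959, 0.0, 0.284], [-0.284, 0.0, -0.959], [-0.0, -1.0, -0.0]]
ft_force: [-0.7, -0.4, -0.6]
gripper_width: -0.0
```

```bash
python3 -c "
from h import *
togo(-77,-17.5,97)
for n,x,y in(('side',230,190),):
  p,d=capture(n); crop(n,p,x,y,200,150,4,'pics/b_'+n+'.png')
"
```

```text
t 4.825 yaw -163.5021678241435 pos [523.7  30.7 275.9] F [-0.7 -0.4 -0.6] w -0.0
unit xy -74.8 -17.1 tip z 102.9 down axis [ 3.e-04  2.e-04 -1.e+00]
togo mm [2.2 5.9 0.4] share [0.0111 0.0297 0.0019]
```

View pics/b_side.png

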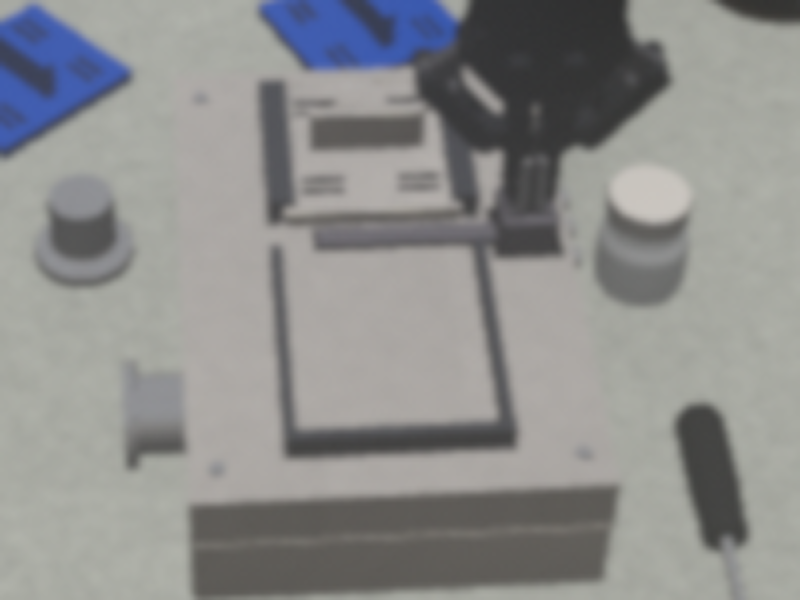

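Call:
play_rows --deltas '[{"translation": [0.004,0.01,0],"turn": 0,"claw": -1},{"translation": [0,0.01,0],"turn": 0,"claw": -1},{"translation": [0,0.005,0],"turn": 0,"claw": -1},{"translation": [0,0,0],"turn": 0,"claw": -1}]'

```text
t: 5.38
position: [523.3, 30.7, 271.5]
tcp_rot: [[-0.959, 0.002, 0.284], [-0.284, 0.0, -0.959], [-0.002, -1.0, 0.0]]
ft_force: [0.7, -0.6, 5.5]
gripper_width: -0.4
```

Call:
play_rows --deltas '[{"translation": [0,0.01,0],"turn": 0,"claw": -1},{"translation": [0,0.005,0],"turn": 0,"claw": -1},{"translation": [0,0,0],"turn": 0,"claw": -1}]'

```text
t: 5.75
position: [523.3, 30.7, 270.3]
tcp_rot: [[-0.959, 0.003, 0.285], [-0.285, 0.0, -0.959], [-0.003, -1.0, 0.0]]
ft_force: [-7.0, 2.6, 23.5]
gripper_width: 0.1
```

Call:
play_rows --deltas '[{"translation": [0,0.005,0],"turn": 0,"claw": -1},{"translation": [0,0,0],"turn": 0,"claw": -1}]'

```text
t: 6.0
position: [523.3, 30.7, 270.2]
tcp_rot: [[-0.958, 0.003, 0.285], [-0.285, 0.0, -0.958], [-0.003, -1.0, 0.001]]
ft_force: [-10.2, 2.3, 32.3]
gripper_width: 0.0
```

Call:
play_rows --deltas '[{"translation": [0,-0.1,0],"turn": 0,"claw": -1},{"translation": [0,-0.1,0],"turn": 0,"claw": -1},{"translation": [-0.09,-0.03,0.1],"turn": 0,"claw": -1},{"translation": [-0.09,0,0.1],"turn": 0,"claw": -1},{"translation": [-0.1,0,0.12],"turn": 0,"claw": -1},{"translation": [-0.1,0,0.12],"turn": 0,"claw": -1},{"translation": [0,0,0],"turn": 0,"claw": -1},{"translation": [0,0,0],"turn": 0,"claw": -1}]'

```text
t: 7.0
position: [620.1, -32.4, 312.2]
tcp_rot: [[-0.959, -0.001, 0.283], [-0.283, 0.0, -0.959], [0.001, -1.0, -0.0]]
ft_force: [-0.5, -0.6, -0.1]
gripper_width: -0.2
```

```bash
python3 -c "
from h import *
togo(0,-102,95)
for n,x,y in(('side',230,190),('top',215,180)):
  p,d=capture(n); crop(n,p,x,y,200,150,4,'pics/c_'+n+'.png')
  C=cloud(n,d); C0=cloud(n,np.load('pics/%s0.npy'%n))
  P=proj(n,[U(-77,-17.5,97)])[0].round().astype(int); s=np.s_[P[1]-2:P[1]+3,P[0]-2:P[0]+3]
  print(n,'tab z now',np.median(C[s][...,2]),'before',np.median(C0[s][...,2]))
"
```

```text
t 7.0 yaw -163.53501813309126 pos [620.1 -32.4 312.2] F [-0.5 -0.6 -0.1] w -0.2
unit xy -0.2 -105.0 tip z 139.2 down axis [-0.0014  0.     -1.    ]
togo mm [-0.2 44.2 -3. ] share [-0.0012  0.221  -0.0151]
side tab z now 96.22284305904978 before 104.8316029623857
top tab z now 97.49425328730663 before 105.68242047079067
```

View pics/c_side.png

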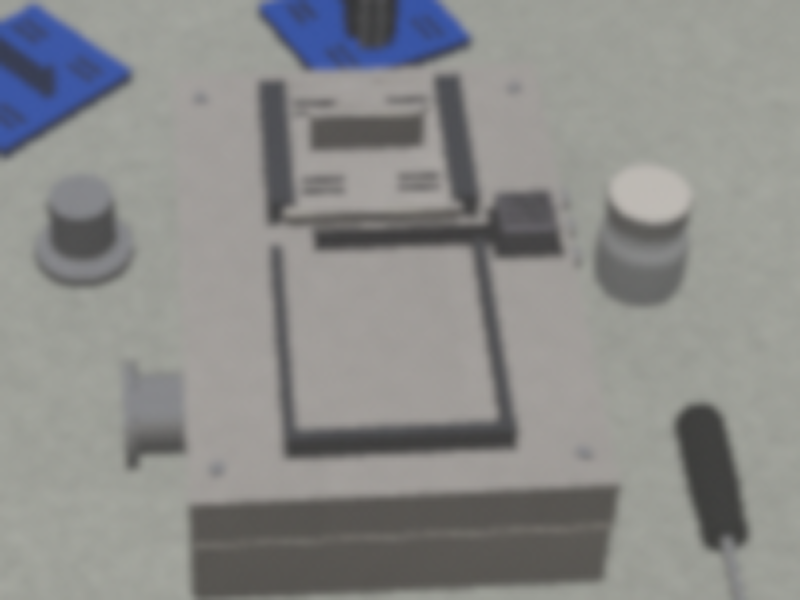

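View pics/c_top.png

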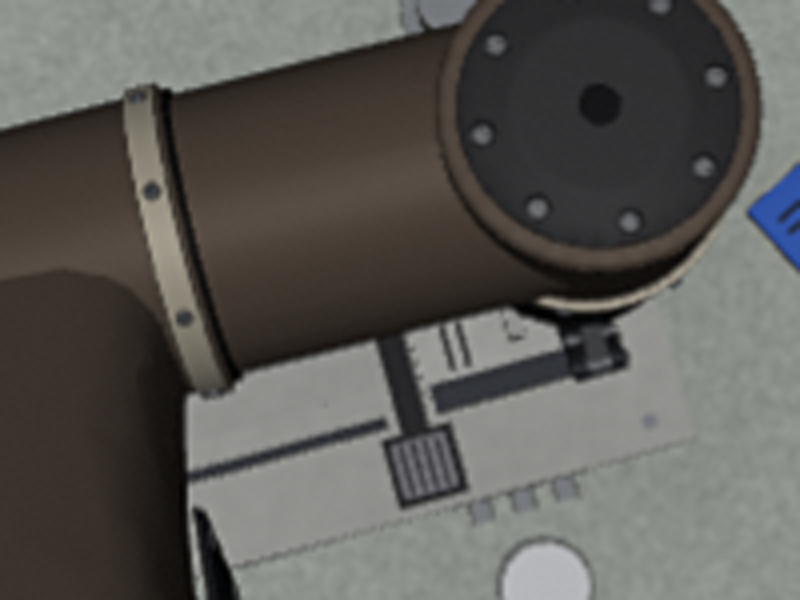

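Call:
play_rows --deltas '[{"translation": [0,0.08,0],"turn": 0,"claw": -1},{"translation": [0,0.08,0],"turn": 0,"claw": -1},{"translation": [0,0.04,0],"turn": 0,"claw": -1},{"translation": [0,0.015,0],"turn": 0,"claw": -1},{"translation": [0,0,0],"turn": 0,"claw": -1},{"translation": [0,0,-0.03],"turn": 0,"claw": -1},{"translation": [0,0,-0.03],"turn": 0,"claw": -1},{"translation": [0,0,-0.03],"turn": 0,"claw": -1},{"translation": [0,0,-0.03],"turn": 0,"claw": -1},{"translation": [0,0,-0.03],"turn": 0,"claw": -1},{"translation": [0,0,0],"turn": 0,"claw": -1}]'

```text
t: 8.48
position: [611.9, -3.0, 269.9]
tcp_rot: [[-0.959, -0.0, 0.284], [-0.284, 0.0, -0.959], [0.0, -1.0, -0.0]]
ft_force: [-0.4, 0.4, -0.1]
gripper_width: 0.1
```

```bash
python3 -c "
from h import *
togo(0,25,96)
for n,x,y in(('side',230,190),):
  p,d=capture(n); crop(n,p,x,y,200,150,4,'pics/d_'+n+'.png')
"
```

```text
t 8.475 yaw -163.47656232747732 pos [611.9  -3.  269.9] F [-0.4  0.4 -0.1] w 0.1
unit xy 0.3 -74.6 tip z 96.9 down axis [-1.e-04  3.e-04 -1.e+00]
togo mm [  0.2   0.9 -99.6] share [ 0.0011  0.0045 -0.4978]
```

View pics/d_side.png

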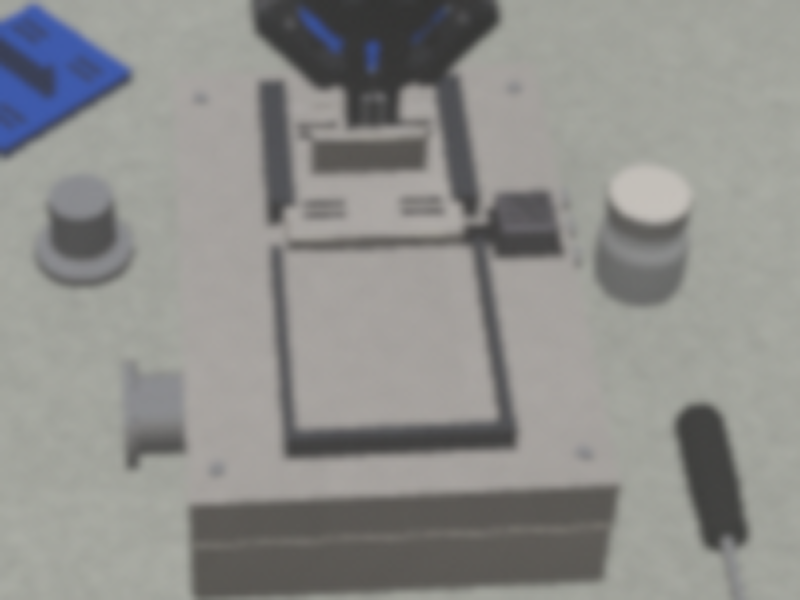

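Call:
play_rows --deltas '[{"translation": [0,0,-0.04],"turn": 0,"claw": -1},{"translation": [0,0,-0.04],"turn": 0,"claw": -1},{"translation": [0,0,-0.04],"turn": 0,"claw": -1},{"translation": [0,0,-0.04],"turn": 0,"claw": -1},{"translation": [0,0,-0.04],"turn": 0,"claw": -1},{"translation": [0,0,-0.04],"turn": 0,"claw": -1},{"translation": [0,0,-0.04],"turn": 0,"claw": -1},{"translation": [0,0,-0.04],"turn": 0,"claw": -1},{"translation": [0,0,-0.04],"turn": 0,"claw": -1},{"translation": [0,0,-0.04],"turn": 0,"claw": -1},{"translation": [0,0,-0.04],"turn": 0,"claw": -1},{"translation": [0,0,-0.04],"turn": 0,"claw": -1},{"translation": [0,0,-0.02],"turn": 0,"claw": -1},{"translation": [0,0,0],"turn": 0,"claw": -1}]'

```text
t: 10.28
position: [583.7, 92.7, 270.0]
tcp_rot: [[-0.959, 0.0, 0.284], [-0.284, 0.0, -0.959], [-0.0, -1.0, -0.0]]
ft_force: [-0.6, -0.7, 0.2]
gripper_width: -0.1
```

```bash
python3 -c "
from h import *
togo(0,25,96)
for n,x,y in(('side',230,190),):
  p,d=capture(n); crop(n,p,x,y,200,150,4,'pics/e_'+n+'.png')
"
```

```text
t 10.275 yaw -163.47647653000212 pos [583.7  92.7 270. ] F [-0.6 -0.7  0.2] w -0.1
unit xy 0.4 25.2 tip z 97.0 down axis [ 2.e-04  1.e-04 -1.e+00]
togo mm [0.4 1.  0.2] share [0.0021 0.005  0.0009]
```

View pics/e_side.png

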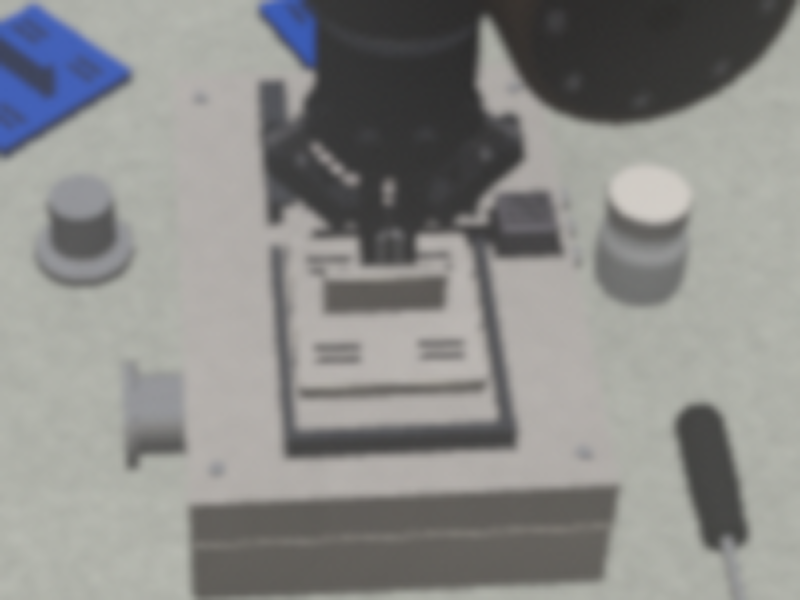

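Call:
play_rows --deltas '[{"translation": [0,0,0.04],"turn": 0,"claw": -1},{"translation": [0,0,0.05],"turn": 0,"claw": -1},{"translation": [0,-0.15,0],"turn": 0,"claw": -1},{"translation": [0,-0.25,0],"turn": 0,"claw": -1},{"translation": [0,-0.25,0.1],"turn": 0,"claw": -1},{"translation": [0,-0.1,0.25],"turn": 0,"claw": -1},{"translation": [0,0,0.25],"turn": 0,"claw": -1},{"translation": [0,0,0.25],"turn": 0,"claw": -1},{"translation": [0,0,0.25],"turn": 0,"claw": -1},{"translation": [0,0,0.25],"turn": 0,"claw": -1},{"translation": [0,0,0.2],"turn": 0,"claw": -1},{"translation": [0,0,0],"turn": 0,"claw": -1},{"translation": [0,0,0],"turn": 0,"claw": -1}]'

```text
t: 11.95
position: [676.6, -223.0, 419.4]
tcp_rot: [[-0.959, -0.001, 0.283], [-0.283, 0.0, -0.959], [0.001, -1.0, -0.0]]
ft_force: [-0.1, -0.0, -0.7]
gripper_width: -0.0
```

```bash
python3 -c "
from h import *
s=read_state();print(s['t'],s['position'],s['ft_force'])
for n,x,y in(('side',230,190),('top',215,180)):
  p,d=capture(n); crop(n,p,x,y,200,150,4,'pics/f_'+n+'.png')
  C=cloud(n,d); W=(C[...,:2]-UC); x=W@UX; y=W@UY; Z=C[...,2]
  m=(abs(x)<27)&(Z>108)&(Z<120)&(abs(y)<120); print(n,'rib',m.sum(),x[m].mean(),y[m].mean(),np.ptp(y[m]))
  for a in(20,60): 
    for b in (-30,30):
      k=(abs(x-b)<8)&(abs(y-a)<8)&(Z<100);print(a,b,np.median(Z[k]))
  P=proj(n,[U(-77,-17.5,97)])[0].round().astype(int); print('tab z',np.median(Z[P[1]-2:P[1]+3,P[0]-2:P[0]+3]))
"
```

```text
11.95 [ 676.56980273 -222.98122024  419.44561576] [-0.08000088 -0.04398188 -0.6627814 ]
side rib 133 0.224104913701764 41.32309319610107 13.30504231860266
20 -30 89.12437330029451
20 30 90.29365643414009
60 -30 89.41287837366056
60 30 89.47953816251781
tab z 96.2726571688644
top rib 122 0.06677040141027833 39.65364809235465 8.461528882192567
20 -30 90.78038951839856
20 30 90.24467825193905
60 -30 90.14224665927262
60 30 90.50209025643211
tab z 713.6418739687836
```

View pics/f_side.png

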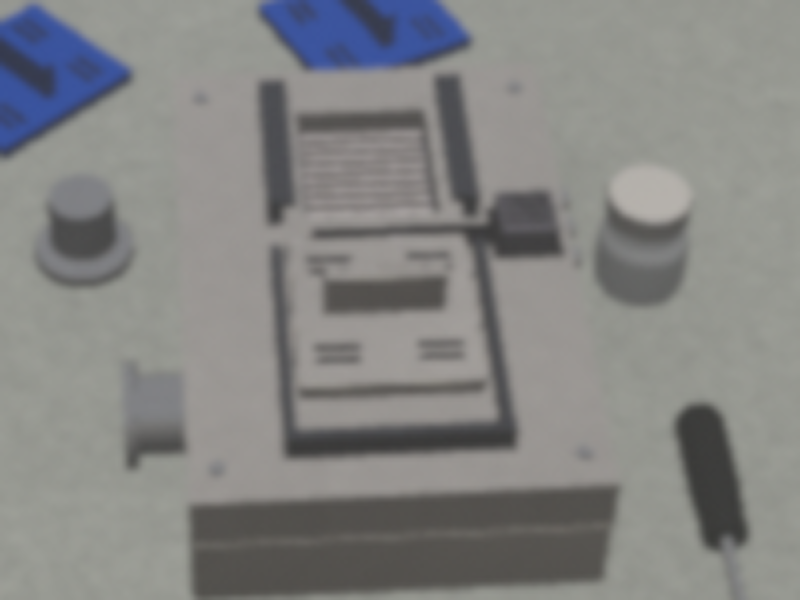

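View pics/f_top.png

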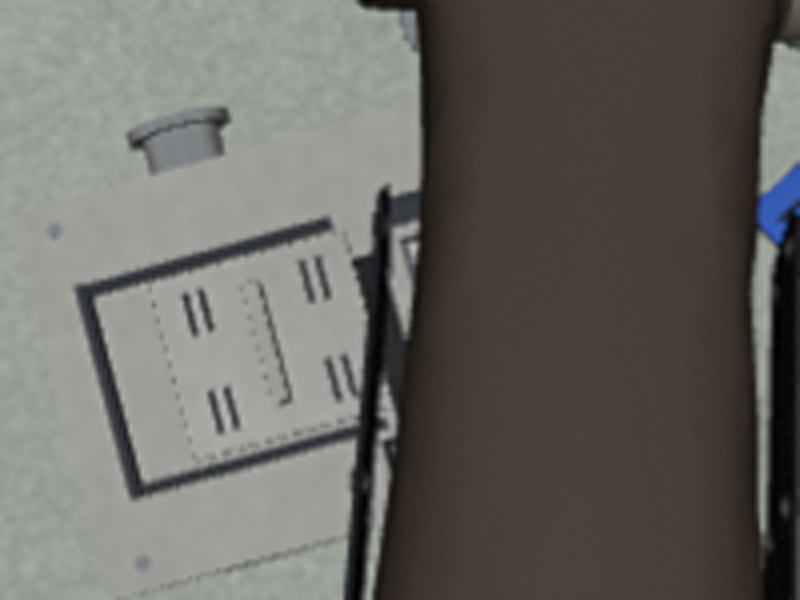

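The cover is flat at x≈0, y≈+40 between the guides, the opening is fully clear, and the tab is in. The jar, flange and screwdriver haven't moved.

```bash
python3 -c "
from rig import *
print(sign_off())"
```

```text
the job is handed in; nothing more can be done
None
```

The job is handed in at about 12 s. I pressed the tab fully in with closed fingertips, then pushed the cover by its rib along the rails onto the ledge.

**Tab:** the force rose to about 32 N at the stop. The tab top then measured 96–97 mm above the bench, against about 105 mm before, and it stayed there after the finger lifted. The final top view of the tab was blocked by the arm (its 714 mm reading is the arm), so the last tab check comes from the side camera alone.

**Cover:** it lies flat between the guides, with its top at 89–91 mm at four points. Its centre is at x ≈ 0, and y ≈ +40 mm from the top camera or +41 mm from the side camera. The filter opening is fully visible.

**Bystanders:** the jar, flange and screwdriver look unmoved in the side view; I did not measure them. The arm was clear, with only noise on the force reading.

**Disagreement:** the side camera's view sat a few mm off the model I fitted from the top camera. I used it to shift the fingertip 2–3 mm over the tab before pressing.

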